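# Fit a filter cartridge in a sleeve-locked gas coupler

## Task

Fit the fresh filter cartridge (blue band) to the bench gas outlet: draw the coupler's sleeve back (down) until it catches and stays back by itself, let go of it, then push the cartridge's plug gently home in the coupler until the sleeve springs forward again and locks it. Feel your way in and do not force it: pressing the cartridge harder than about 40 N damages the seal. Let go, and leave the used cartridge (red band) and everything else on the bench where it is.

Things in the scene. Friction and masses are not known exactly. Their poses are not given: they have to be found in the camera images.
- outlet: Gas outlet, fixed: aluminium block 120 (x) x 90 (y) x 40 mm high on a grey foot 150 x 110 mm; origin at the centre of its underside, z up. The quick coupler stands upright on its top, axis on the block's z axis. Its stem is clamped at a height that varies and is not measured: the mouth is 105 to 129 mm above the bench, so find it by feel.
- outlet_port (a point): Centre of the block's top face, on the coupler's axis, 40 mm above the bench; axes as the block's.
- outlet_mouth (a point): Fixed mark on the coupler's axis 105 mm above the bench: the mouth at its lowest setting (really 0 to 24 mm higher). Funnel lip, 39 mm outside, 30 mm wide inside, narrowing to the 21 mm bore in 5 mm. While the sleeve is forward, two steel jaws close the bore 7 mm below the mouth; they open as the sleeve goes back.
- outlet_sleeve (a point): Fixed mark on the axis 87 mm above the bench, amid the forward brass sleeve at the lowest setting (really 0 to 24 mm higher). Sleeve: 40 mm outside diameter from 6 to 30 mm below the mouth, then a flange of 56 mm diameter from 30 to 36 mm below. Take it from above with one finger at +y and one at -y of the block's frame.
- outlet_latch (a point): Fixed mark at the lowest place of the orange latch in its steel bracket, on the block's +x side, 24 to 45 mm from the axis, 20 mm wide, top 36 mm below the mouth: keep fingers off. It catches the flange. A white trip pin in the bore frees it: the plug meets the pin 5 mm before home, pushes against 2 to 10 N, and the latch lets go about 2 mm before home.
- sleeve (a joint): How far the sleeve is drawn back, straight down, in m: 0 = forward, 0.0175 = stop. Spring: 3 N at the start, 7 N at the stop, up to 10 N more to pass the latch. Pressed past 0.0155 it clicks under the orange latch and stays at about 0.015 when let go; it springs back to 0 when the plug pushes in the trip pin.
- fresh: Fresh filter cartridge, blue band and cap, loose, 0.13 to 0.21 kg, 106 mm tall, parked upright, plug down, in one hole of the stand. Origin at the centre of the plug's nose (lowest point), z up its axis. From there up: steel plug 18 mm diameter to 40 mm (locking groove at 27 to 35); collar 42 mm diameter to 46 mm; smooth round body to grip, 36 mm diameter, to 102 mm; cap.
- fresh_nose (a point): Centre of the fresh cartridge's plug nose (same point as its origin; 1.8 mm chamfer). Home, the collar sits on the coupler's mouth with the nose 40 mm below it; once let go, the trip pin lifts it up to 2 mm.
- used: Used filter cartridge with red band and cap, same shape, in the other hole of the stand; leave it alone.
- stand: Grey parking block for the cartridges, fixed, 80 (x) x 180 (y) x 50 mm high, origin at the centre of its underside; two through holes of 21 mm at y = -45 and +45 mm. A parked cartridge's collar rests on its top, its nose 10 mm above the bench.
- reagent: Amber bottle with blue cap, 70 mm diameter, 150 mm tall, loose bystander; origin under its centre.
- beaker: Glass beaker, 84 mm diameter, 100 mm tall, loose bystander; origin under its centre.
- spanner: Steel spanner 170 mm long lying on the bench, loose bystander.
- pipette: White and green hand pipette, 230 mm long, lying on the 100 mm high lab jack, loose bystander.
- tube0: Tube with red cap, 103 mm tall, standing in the yellow rack, loose bystander; origin at its foot.
- tube1: Second such tube in the same rack.

How it is judged:
By the outcome, as a careful person would: the job done as asked, in the order asked, and still so for the second after the job is handed in, with the robot touching nothing.
It also fails if it takes over 64 s, if anything falls off the work surface, if the arm or the gripper's body presses on something with over 40 N, if the wrist force passes 120 N, or if a joint passes its speed limit or range.

## Robot

A 6-joint arm with a two-finger parallel gripper is mounted at the origin on the work surface. World frame = base frame: x ahead of the robot, y to its left, z up, the work surface at z = 0. Lengths are in m, angles in rad, forces in N, time in s.
With the tool pointing down it reaches from about 0.275 to 0.825 m from the base axis. Payload 4.9 kg.
Tool frame: the origin (TCP) lies at the very end of the fingers, on their centre line; the grasp point (between the pads) lies ctrl.hold_point_z behind it (ctrl.hold_point_z is the distance from the TCP to the grasp point, in m); z points along the fingers, x is the direction in which the jaws open and shut, and the axes are right-handed (so a half turn about z gives the same grasp; the last joint's range is limited). The gripper opens to 85 mm and grips with 20 to 120 N. Pads are 22 mm wide; open, the fingers measure 114 mm over their backs; the gripper's body (76 mm by 85 mm) begins 54 mm behind the grasp point. The pads swing forward as they close: fully open they stand 13 mm farther back than shut.
Start: joints at [-1.328, 0.326, -0.193, 1.052, 0, 1.437], TCP at [0.202, -0.511, 0.231] pointing down, gripper open.
Joint ranges: [-2.65, 2.65], [-0.97, 1.79], [-1.3, 1.35], [-1.93, 2.1], [-1.47, 1.37], [-3.14, 3.14]. Speed limits (rad/s): [2.57, 2.57, 3.14, 3.14, 3.14, 3.14].

## Interface

Orientations are given as a 3x3 rotation matrix whose columns are the frame's x, y, z axes.
In Python, from bench import monitor, grab_frame, camera_info, ctrl gives the robot as it stands. The module is installed in compiled form; this text tells all that it offers.
- The arm moves only by the tool apply_moves, never from a script. Its argument "deltas" is a list that holds one entry, the list of rows, each a list of 5 numbers: the shift along the tool's x, y, z in m, then the turn about the tool's z in degrees, then the finger opening in m, from 0 to 0.0854. A call has 1 to 20 rows; each row shifts and turns the pose as measured when the row begins, along the tool's axes as they then stand; what a row does not reach is not made up. A row lasts 1/8 s, in which the tool goes at most 62.5 mm and 10.7 degrees, less where a joint would pass 70% of its speed; a pose out of reach is approached as far as the arm can. A call is refused whole if a number of a shift passes 0.0625 or a number of a turn 10.7, either way. A call with a gripper value outside its range is refused whole. The fingers move at their own pace and stop on an object; the grip force is fixed at half the most. Time passes only in rows, so rows that do not move let the fingers close. It gives the time, the measured TCP pose, the force and the opening at its end, in the units of the state.
- monitor.observe(): the state, without advancing time (a new reading comes with each control period).
- grab_frame(name): name is "scene" or "side" or "wrist"; returns (picture, depth): 480x640x3 uint8, red, green, blue; 480x640 float32, m along the optical axis (not along the pixel's ray), 0 where there is no reading.
- camera_info(name): a dict with "camera_matrix" (3x3 intrinsics, pixels), "R" (3x3) and "t" (3): a world point X has camera coordinates R X + t; the wrist camera has in their place "T_tool_cam" (4x4, takes a point from camera to tool coordinates, whose origin is the TCP and whose axes are the tool frame's). Camera axes: x right, y down, z forward; pixel columns grow to the right and rows downward; lengths in m; the calibration is good to about 2 mm. A picture is of the moment at which its call begins: read the wrist's pose just before it. camera_info takes no time and is no camera call.
- ctrl.job_done(): hands the job in, once; it reports no verdict.
The state is a dict: "time_s": time; "q": joint angles; "dq": joint speeds; "joint_efforts": joint torques, N m; "tcp_pos": TCP position; "tcp_rot": TCP orientation; "ft_force": force on the tool from outside, world axes, zero at the start; "moment": the same for the moment, N m; "width": opening from 0.0 (shut) to 1.0 (fully open).
Only numpy, scipy, OpenCV 4.12 (cv2) and the standard library are available. Lean on these libraries where they do the work, as an engineer would, in place of code of your own. Each camera call takes 0.05 s, during which the arm holds its last target.

## Working session

There is one attempt and no reset: what is moved stays moved. The work goes in short steps, Python scripts to look and compute and a tool call to move; the robot and the scene stay as the last step left them, time stands still between calls to the robot, and variables do not carry over. Pictures are saved under pics/ and viewed, and the job is handed in when it is done.

Besides the shell and the picture viewer there is one more tool, called as name([rows], argument=value, ...), one row to a line, values as JSON. apply_moves: Moves the arm, as the interface text tells. Its arguments: {"type":"object","properties":{"deltas":{"type":"array","items":{"type":"array","items":{"type":"array","items":{"type":"number"}}}}},"required":["deltas"]}

```bash
mkdir -p pics; ls; python3 - <<'E'
from bench import monitor, grab_frame, camera_info, ctrl
import cv2, numpy as np
s=monitor.observe();print(s, ctrl.hold_point_z)
for n in ["scene","side"]:
    p,d=grab_frame(n); cv2.imwrite(f"pics/{n}0.png",p[:,:,::-1]); np.save(f"{n}0.npy",d)
    print(n,camera_info(n))
print(camera_info("wrist"))
E
```

```text
pics
{'time_s': 0.0, 'q': array([-1.32820549e+00,  3.26960118e-01, -1.93612335e-01,  1.05199208e+00,
       -2.49605787e-05,  1.43660674e+00]), 'dq': array([ 6.96860537e-04, -9.18479499e-04, -9.63768373e-04,  7.52325053e-04,
       -4.18195595e-04, -1.98382771e-05]), 'joint_efforts': array([ 6.14493365e-04, -4.43395078e+01,  2.62438595e+01,  1.53363298e-02,
       -1.02281217e-04,  7.63652480e-06]), 'tcp_pos': array([ 0.20222508, -0.51083215,  0.2304822 ]), 'tcp_rot': array([[ 3.67928267e-01, -9.29854068e-01, -4.48984172e-04],
       [-9.29852519e-01, -3.67928480e-01,  1.71043029e-03],
       [-1.75564463e-03, -2.11826591e-04, -9.99998436e-01]]), 'ft_force': array([-0.11969608, -0.33355377,  0.33521998]), 'moment': array([ 0.02548423,  0.03303078, -0.0040518 ]), 'width': 0.9979364857336516} 0.0187
scene {'camera_matrix': array([[523.8836591 ,   0.        , 316.97055066],
       [  0.        , 523.8836591 , 243.01613835],
       [  0.        ,   0.        ,   1.        ]]), 'R': array([[ 0.70061319,  0.71347689,  0.00958575],
       [ 0.59125258, -0.57296716, -0.56756411],
       [-0.
[... 302 characters left out ...]
13342,  0.01537046],
       [-0.14291643, -0.74568189, -0.65079444],
       [ 0.14235798,  0.63521954, -0.75909838]]), 't': array([-0.58300614,  0.11910894,  1.20051034])}
{'camera_matrix': array([[338.51834541,   0.        , 318.1652738 ],
       [  0.        , 338.51834541, 237.44936368],
       [  0.        ,   0.        ,   1.        ]]), 'T_tool_cam': array([[ 9.99999951e-01,  2.37069518e-04, -2.03362307e-04,
         4.00558579e-06],
       [-1.69352347e-04,  9.58606670e-01,  2.84733602e-01,
        -7.23808066e-02],
       [ 2.62446121e-04, -2.84733554e-01,  9.58606663e-01,
        -1.41831990e-01],
       [ 0.00000000e+00,  0.00000000e+00,  0.00000000e+00,
         1.00000000e+00]])}
```

View pics/scene0.png

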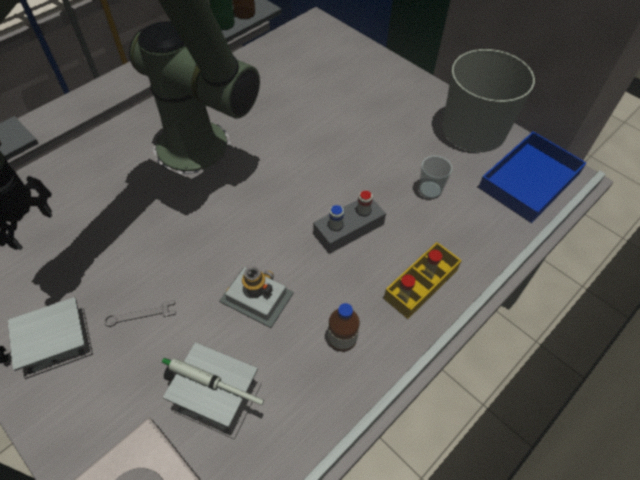

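View pics/side0.png

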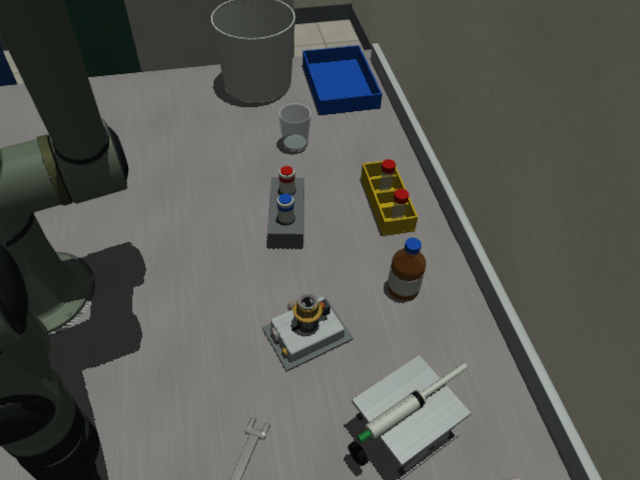

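The fresh cartridge (blue) is at scene (337,215) and side (286,205). The coupler is at scene (254,278) and side (307,305). I'll enlarge both.

```bash
python3 - <<'E'
import cv2, numpy as np
a=cv2.imread("pics/scene0.png");b=cv2.imread("pics/side0.png")
def c(im,x,y,w,h,k): return cv2.resize(im[y:y+h,x:x+w],None,fx=k,fy=k,interpolation=cv2.INTER_CUBIC)
cv2.imwrite("pics/c1.png",np.hstack([c(a,215,250,80,80,5),c(b,260,280,100,100,4)]))
cv2.imwrite("pics/c2.png",np.hstack([c(a,305,180,90,80,4),c(b,245,155,80,100,4)[:320]]))
E
```

```text
(no output)
```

View pics/c1.png

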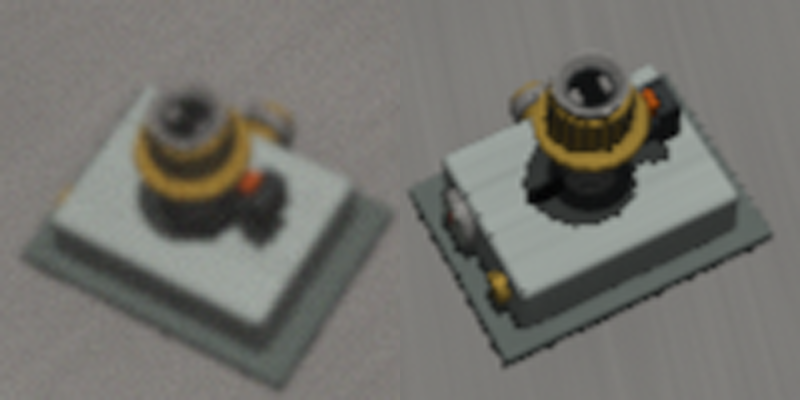

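View pics/c2.png

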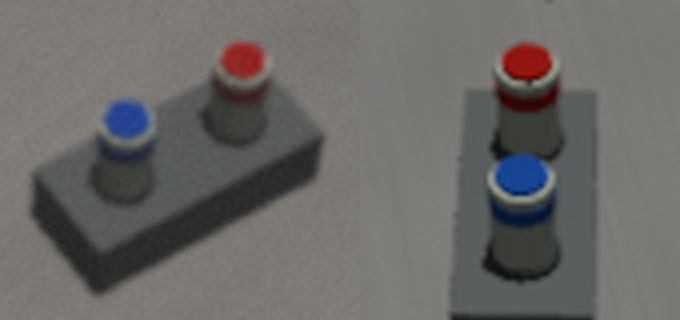

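```bash
cat > h.py <<'E'
import numpy as np, cv2
from bench import monitor, grab_frame, camera_info, ctrl
def ray(n,u,v):
    I=camera_info(n);R=I['R'];t=I['t'];K=I['camera_matrix']
    d=R.T@np.linalg.solve(K,[u,v,1.]);return -R.T@t,d
def plane(n,u,v,z):
    c,d=ray(n,u,v);return c+d*(z-c[2])/d[2]
def tri(l):
    A=0;b=0
    for n,u,v in l:
        c,d=ray(n,u,v);d=d/np.linalg.norm(d);P=np.eye(3)-np.outer(d,d);A=A+P;b=b+P@c
    return np.linalg.solve(A,b)
E
python3 - <<'E'
from h import *
np.set_printoptions(precision=4,suppress=True)
for n,P in [("side",[(271.25,320),(288.75,353.75),(343.75,329.5),(322.5,296.25)]),("scene",[(226,293.6),(267.4,315),(285.4,287),(244.6,268)])]:
    Q=np.array([plane(n,u,v,.04) for u,v in P]);print(n,Q[:,:2],Q.mean(0)[:2])
    for i in range(4):
        e=Q[(i+1)%4]-Q[i];print(np.hypot(*e[:2]),np.degrees(np.arctan2(e[1],e[0])))
print("mouth",tri([("side",308,301.25),("scene",253,273)]),plane("side",308,301.25,.117),plane("scene",253,273,.117))
print("cap",tri([("side",285.75,198.5),("scene",336.75,209.75)]),plane("side",285.75,198.5,.116),plane("scene",336.75,209.75,.116))
# latch orange
print("latch",plane("side",260+251/4,280+100/4,.08),plane("scene",215+250/5,250+182/5,.08))
E
```

```text
side [[ 0.471  -0.1847]
 [ 0.4919 -0.2646]
 [ 0.606  -0.2332]
 [ 0.5819 -0.1487]] [ 0.5377 -0.2078]
0.08257893305925317 -75.33946060400943
0.11841092638771185 15.408052503126045
0.08780202428293918 105.95349626430175
0.11661490595356797 -162.0233554493805
scene [[ 0.4985 -0.2609]
 [ 0.6111 -0.2273]
 [ 0.5848 -0.1458]
 [ 0.4739 -0.1819]] [ 0.5421 -0.204 ]
0.11749107418976436 16.619091432325618
0.08562693739601374 107.87262829018766
0.11662177010229778 -161.94936055171743
0.08269858677886148 -72.71056773435971
mouth [ 0.5397 -0.2025  0.1141] [ 0.5398 -0.2062  0.117 ] [ 0.5401 -0.2019  0.117 ]
cap [0.5445 0.0698 0.1137] [0.5446 0.0655 0.116 ] [0.5445 0.0702 0.116 ]
latch [ 0.5712 -0.1956  0.08  ] [ 0.5683 -0.1934  0.08  ]
```

apply_moves([
  [[-0.018, -0.0475, 0, 0, 0.085], [-0.018, -0.0475, 0, 0, 0.085], [-0.018, -0.0475, 0, 0, 0.085], [-0.018, -0.0475, 0, 0, 0.085], [-0.018, -0.0475, 0, 0, 0.085], [-0.018, -0.0475, 0, 0, 0.085], [-0.018, -0.0475, 0, 0, 0.085], [-0.018, -0.0475, 0, 0, 0.085], [-0.018, -0.0475, 0, 0, 0.085], [0, 0, 0, 4.7, 0.085], [0, 0, 0, 0, 0.085]],
])

```text
time_s: 1.48
tcp_pos: [0.5496, -0.1926, 0.2261]
tcp_rot: [[0.287, -0.958, -0.005], [-0.958, -0.287, 0.006], [-0.007, 0.003, -1.0]]
ft_force: [-0.7, 1.1, -0.1]
width: 0.998
```

```bash
cat >> h.py <<'E'
def wshot(f):
    s=monitor.observe(); p,d=grab_frame("wrist"); cv2.imwrite(f,p[:,:,::-1])
    np.savez(f.replace("pics/","").replace(".png",".npz"),d=d,R=s['tcp_rot'],t=s['tcp_pos'])
    return s,p,d
def wray(npz,u,v):
    z=np.load(npz);I=camera_info("wrist");T=I['T_tool_cam']
    c=z['R']@T[:3,3]+z['t']; d=z['R']@T[:3,:3]@np.linalg.solve(I['camera_matrix'],[u,v,1.])
    return c,d
def wplane(npz,u,v,h):
    c,d=wray(npz,u,v);return c+d*(h-c[2])/d[2]
E
python3 -c "
from h import *
print(wshot('pics/w1.png')[0]['tcp_pos'])"
```

```text
[ 0.54959412 -0.19261523  0.226123  ]
```

View pics/w1.png

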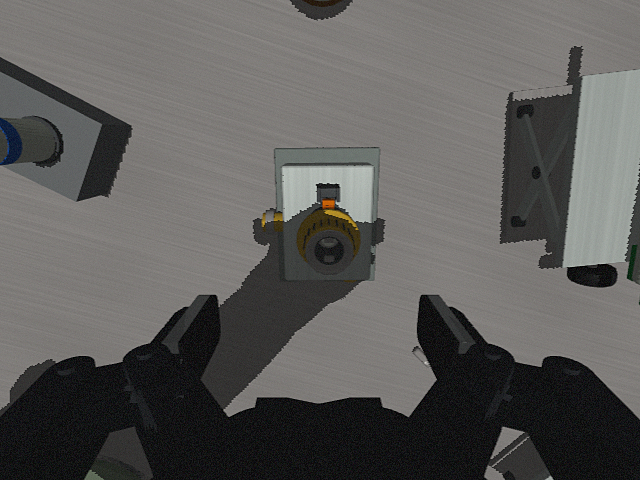

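```bash
python3 - <<'E'
import cv2
a=cv2.imread("pics/w1.png")
cv2.imwrite("pics/w1c.png",cv2.resize(a[140:290,255:400],None,fx=4,fy=4,interpolation=cv2.INTER_CUBIC))
E
```

```text
(no output)
```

View pics/w1c.png

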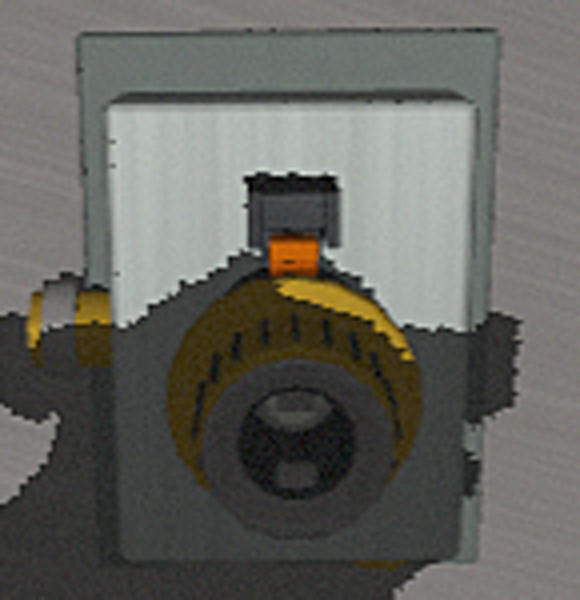

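```bash
python3 - <<'E'
from h import *
np.set_printoptions(precision=4,suppress=True)
z=np.load("w1.npz");d=z['d']
f=lambda x,y:(255+x/4,140+y/4)
P=[(107,100),(475,100),(463,558),(120,558)]
Q=np.array([wplane("w1.npz",*f(*p),.04) for p in P]);print(Q[:,:2],Q.mean(0))
for i in range(4):
    e=Q[(i+1)%4]-Q[i];print(np.hypot(*e[:2]),np.degrees(np.arctan2(e[1],e[0])))
I=camera_info("wrist");
def pt(x,y):
    u,v=f(x,y);c,dd=wray("w1.npz",u,v);return c+dd*d[int(round(v)),int(round(u))]
for p in [(298,376),(298,525),(220,446),(375,446),(250,390),(345,390),(180,390),(297,300),(290,600),(60,60),(200,150)]: print(p,pt(*p))
for h in (.105,.113,.117): print(h,wplane("w1.npz",*f(298,446),h))
E
```

```text
[[ 0.5835 -0.1449]
 [ 0.6086 -0.2286]
 [ 0.4965 -0.2647]
 [ 0.4704 -0.1786]] [ 0.5397 -0.2042  0.04  ]
0.08734984686575062 -73.28732979681479
0.11784154467328882 -162.1449287661578
0.09000840271895258 106.8614528986284
0.11805225425028448 16.562793519765837
(298, 376) [ 0.5524 -0.2     0.1179]
(298, 525) [ 0.5231 -0.2091  0.1182]
(220, 446) [ 0.5348 -0.1896  0.1189]
(375, 446) [ 0.5432 -0.2186  0.1182]
(250, 390) [ 0.547  -0.192   0.1179]
(345, 390) [ 0.5526 -0.2094  0.1188]
(180, 390) [ 0.5346 -0.1798  0.09  ]
(297, 300) [ 0.5605 -0.1981  0.089 ]
(290, 600) [ 0.4533 -0.2314 -0.0009]
(60, 60) [ 0.5855 -0.1269 -0.0006]
(200, 150) [ 0.5785 -0.1693  0.0396]
0.105 [ 0.5346 -0.2059  0.105 ]
0.113 [ 0.5372 -0.2049  0.113 ]
0.117 [ 0.5385 -0.2044  0.117 ]
```

apply_moves([
  [[0.0079, 0.0134, 0, 0, 0.085], [0, 0, 0.035, 0, 0.085], [0, 0, 0.035, 0, 0.085], [0, 0, 0.025, 0, 0.085], [0, 0, 0, 0, 0.085], [0, 0, 0, 0, 0.085]],
])

```text
time_s: 2.28
tcp_pos: [0.5333, -0.2115, 0.1309]
tcp_rot: [[0.281, -0.96, -0.004], [-0.96, -0.281, 0.003], [-0.004, 0.003, -1.0]]
ft_force: [1.0, 0.0, 0.8]
width: 0.996
```

apply_moves([
  [[-0.0056, -0.0076, 0, -0.3, 0.085], [0, 0, 0, 0, 0.085], [0, 0, 0, 0, 0.085]],
])

```text
time_s: 2.65
tcp_pos: [0.541, -0.2047, 0.1339]
tcp_rot: [[0.287, -0.958, 0.001], [-0.958, -0.287, 0.001], [-0.001, -0.001, -1.0]]
ft_force: [-0.3, 0.1, -0.3]
width: 0.995
```

apply_moves([
  [[-0.0012, 0.0016, 0.01, 0, 0.085], [0, 0, 0.015, 0, 0.085], [0, 0, 0.01, 0, 0.085], [0, 0, 0.004, 0, 0.085], [0, 0, 0, 0, 0.085], [0, 0, 0, 0, 0.085]],
])

```text
time_s: 3.4
tcp_pos: [0.5384, -0.2034, 0.0913]
tcp_rot: [[0.287, -0.958, -0.001], [-0.958, -0.287, 0.002], [-0.002, 0.0, -1.0]]
ft_force: [0.2, -0.4, 0.8]
width: 0.992
```

apply_moves([
  [[0, 0, 0, 0, 0.046], [0, 0, 0, 0, 0.046], [0, 0, 0, 0, 0.046], [0, 0, 0, 0, 0.046], [0, 0, 0, 0, 0.046]],
])

```text
time_s: 4.03
tcp_pos: [0.5392, -0.2039, 0.0924]
tcp_rot: [[0.287, -0.958, 0.001], [-0.958, -0.287, 0.001], [-0.0, -0.001, -1.0]]
ft_force: [0.0, -0.2, 0.4]
width: 0.536
```

```bash
python3 -c "
from h import *
s=wshot('pics/w2.png')[0];print(s['tcp_pos'],s['ft_force'],s['width'])"
```

```text
[ 0.53916315 -0.20386876  0.09243505] [ 0.02716835 -0.23736768  0.43207166] 0.5364346206869701
```

View pics/w2.png

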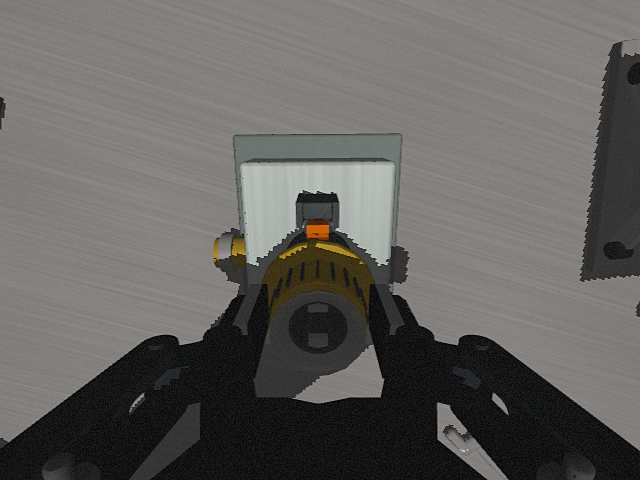

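The pads stand evenly either side of the coupler, with the mouth centre at about (318,327). I'll close on the sleeve.

apply_moves([
  [[0, 0, 0, 0, 0.036], [0, 0, 0, 0, 0.03], [0, 0, 0, 0, 0.02], [0, 0, 0, 0, 0.02]],
])

```text
time_s: 4.58
tcp_pos: [0.5391, -0.2036, 0.0929]
tcp_rot: [[0.287, -0.958, 0.001], [-0.958, -0.287, 0.001], [-0.001, -0.001, -1.0]]
ft_force: [-0.2, -0.8, 1.7]
width: 0.451
```

apply_moves([
  [[0, 0, 0.003, 0, 0.02], [0, 0, 0.003, 0, 0.02], [0, 0, 0.003, 0, 0.02], [0, 0, 0.002, 0, 0.02], [0, 0, 0, 0, 0.02]],
])

```text
time_s: 5.2
tcp_pos: [0.5391, -0.2036, 0.0831]
tcp_rot: [[0.287, -0.958, 0.002], [-0.958, -0.287, 0.0], [0.0, -0.002, -1.0]]
ft_force: [-0.8, 1.1, 2.9]
width: 0.449
```

apply_moves([
  [[0, 0, 0.002, 0, 0.02], [0, 0, 0.002, 0, 0.02], [0, 0, 0.001, 0, 0.02], [0, 0, 0, 0, 0.02]],
])

```text
time_s: 5.7
tcp_pos: [0.5391, -0.2037, 0.0789]
tcp_rot: [[0.287, -0.958, 0.002], [-0.958, -0.287, 0.0], [0.001, -0.002, -1.0]]
ft_force: [-1.9, -0.0, 4.4]
width: 0.451
```

apply_moves([
  [[0, 0, 0.0015, 0, 0.02], [0, 0, 0.0015, 0, 0.02], [0, 0, 0, 0, 0.02]],
])

```text
time_s: 6.08
tcp_pos: [0.5391, -0.2036, 0.0764]
tcp_rot: [[0.287, -0.958, 0.003], [-0.958, -0.287, -0.0], [0.001, -0.002, -1.0]]
ft_force: [-2.0, 1.8, 5.8]
width: 0.445
```

apply_moves([
  [[0, 0, 0.0015, 0, 0.02], [0, 0, 0.001, 0, 0.02], [0, 0, 0, 0, 0.02]],
])

```text
time_s: 6.45
tcp_pos: [0.5391, -0.2036, 0.0757]
tcp_rot: [[0.287, -0.958, 0.003], [-0.958, -0.287, -0.0], [0.001, -0.003, -1.0]]
ft_force: [-2.7, 0.4, 5.8]
width: 0.451
```

apply_moves([
  [[0, 0, 0.003, 0, 0.02], [0, 0, 0.003, 0, 0.02], [0, 0, 0, 0, 0.02]],
])

```text
time_s: 6.82
tcp_pos: [0.5392, -0.2036, 0.0762]
tcp_rot: [[0.288, -0.958, 0.005], [-0.958, -0.288, -0.002], [0.004, -0.004, -1.0]]
ft_force: [-1.8, 1.9, 6.1]
width: 0.448
```

```bash
python3 -c "
from h import *
s=wshot('pics/w3.png')[0];print(s['tcp_pos'],s['ft_force'],s['width'],s['joint_efforts'])"
```

```text
[ 0.53916025 -0.20362549  0.0761785 ] [-1.82799687  1.87969584  6.12233407] 0.44801870587723863 [-7.42341726e-04 -4.78954518e+01  2.21632648e+01 -1.04791827e+00
 -2.43990810e-02 -1.16048602e-02]
```

View pics/w3.png

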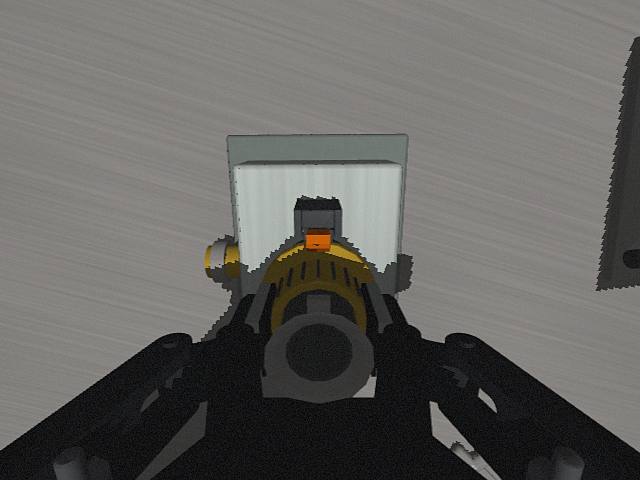

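apply_moves([
  [[0, 0, 0, 0, 0.05], [0, 0, 0, 0, 0.06], [0, 0, 0, 0, 0.085], [0, 0, 0, 0, 0.085], [0, 0, 0, 0, 0.085]],
])

```text
time_s: 7.5
tcp_pos: [0.5392, -0.2038, 0.0747]
tcp_rot: [[0.287, -0.958, 0.005], [-0.958, -0.287, -0.002], [0.003, -0.004, -1.0]]
ft_force: [0.4, -0.1, 0.7]
width: 0.994
```

```bash
python3 -c "
from h import *
s=wshot('pics/w4.png')[0];print(s['tcp_pos'],s['ft_force'],s['width'])"
```

```text
[ 0.53916945 -0.20381182  0.07471466] [ 0.41155486 -0.06902992  0.72525566] 0.9935058891855122
```

View pics/w4.png

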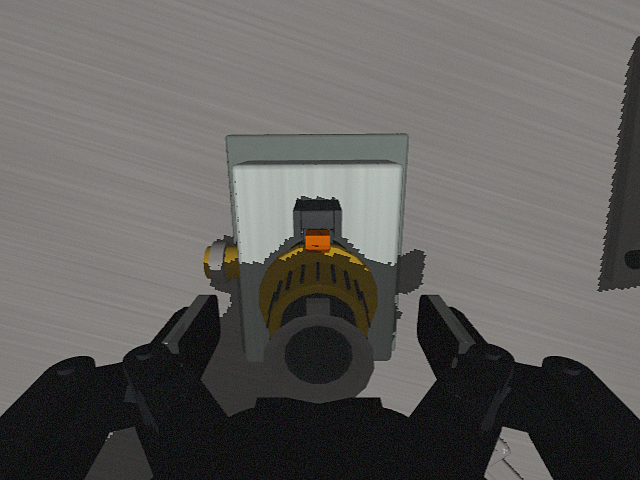

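The sleeve stays back by itself: the latch at (318,240) sits over the flange, and the jaws are open. I'll rise and go to the fresh cartridge.

apply_moves([
  [[0, 0, -0.03, 0, 0.085], [0, 0, -0.05, 0, 0.085], [0, 0, -0.05, 0, 0.085], [0, 0, -0.02, 0, 0.085], [-0.04, -0.013, 0, 0, 0.085], [-0.043, -0.0138, 0, 0, 0.085], [-0.043, -0.0138, 0, 0, 0.085], [-0.043, -0.0138, 0, 0, 0.085], [-0.043, -0.0138, 0, 0, 0.065], [-0.02, -0.006, 0, 0, 0.065], [0, 0, 0, 0, 0.065], [0, 0, 0, 0, 0.065]],
])

```text
time_s: 9.05
tcp_pos: [0.5438, 0.0461, 0.2294]
tcp_rot: [[0.285, -0.958, 0.007], [-0.958, -0.285, -0.002], [0.004, -0.006, -1.0]]
ft_force: [-0.8, 0.6, 0.4]
width: 0.756
```

```bash
python3 -c "
from h import *
s=wshot('pics/w5.png')[0];print(s['tcp_pos'],s['tcp_rot'],s['ft_force'],s['width'],s['q'])"
```

```text
[0.54379399 0.04606082 0.22941516] [[ 0.28525367 -0.95842573  0.00710335]
 [-0.95844195 -0.28527686 -0.00247836]
 [ 0.00440174 -0.00610119 -0.9999717 ]] [-0.8108104   0.62353583  0.42288477] 0.7564406475662924 [-4.95816704e-02  3.14157629e-01 -2.14718266e-01  1.03470290e+00
 -2.12325941e-03  2.80271593e+00]
```

View pics/w5.png

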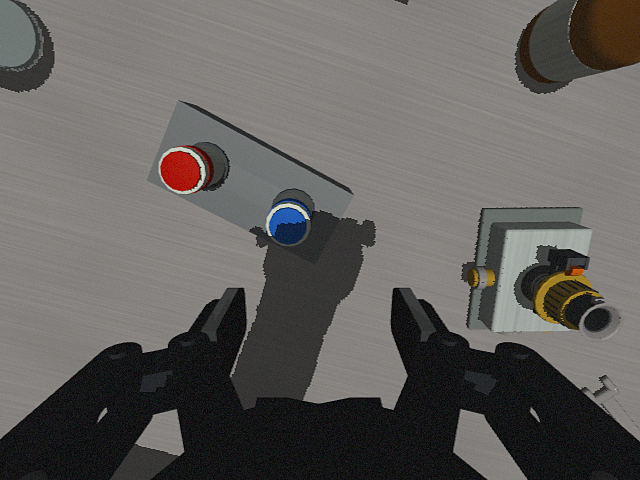

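```bash
python3 - <<'E'
from h import *
np.set_printoptions(precision=4,suppress=True)
a=cv2.imread("pics/w5.png")
cv2.imwrite("pics/w5c.png",cv2.resize(a[170:270,240:340],None,fx=5,fy=5,interpolation=cv2.INTER_CUBIC))
z=np.load("w5.npz");d=z['d']
I=camera_info("wrist")
# depth -> world points, take height band of cap top near the blue cap
v,u=np.mgrid[190:260,255:325];K=I['camera_matrix'];T=I['T_tool_cam']
D=d[v,u];P=np.stack([(u-K[0,2])/K[0,0]*D,(v-K[1,2])/K[1,1]*D,D],-1).reshape(-1,3)
W=(P@T[:3,:3].T+T[:3,3])@z['R'].T+z['t']
m=(W[:,2]>.110)
c,r=cv2.minEnclosingCircle(W[m,:2].astype(np.float32));print(m.sum(),c,r,W[m].mean(0),np.percentile(W[m,2],[5,50,95]))
print(wplane("w5.npz",289,224,.116))
E
```

```text
1518 (0.5689797401428223, 0.06931093335151672) 0.04334007948637009 [0.5449 0.0702 0.1167] [0.1107 0.1149 0.1163]
[0.5453 0.0697 0.116 ]
```

View pics/w5c.png

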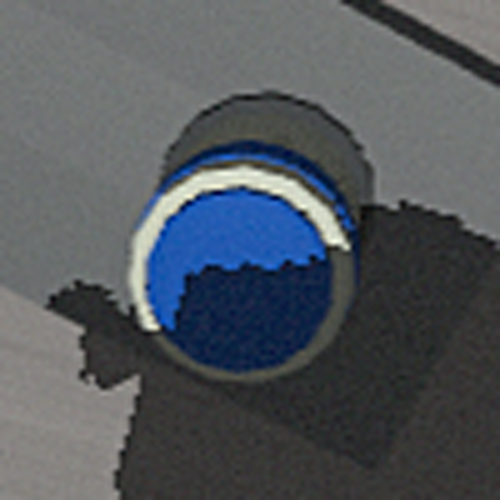

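apply_moves([
  [[-0.0228, -0.0078, 0, 0, 0.065], [0, 0, 0.03, 0, 0.065], [0, 0, 0.03, 0, 0.065], [0, 0, 0, 0, 0.065], [0, 0, 0, 0, 0.065]],
])

```text
time_s: 9.72
tcp_pos: [0.5472, 0.0651, 0.1697]
tcp_rot: [[0.277, -0.961, 0.01], [-0.961, -0.277, -0.003], [0.006, -0.009, -1.0]]
ft_force: [1.0, -0.3, 0.1]
width: 0.76
```

apply_moves([
  [[-0.0062, 0.0019, 0.0, 0, 0.065], [0, 0, 0.015, 0, 0.065], [0, 0, 0.015, 0, 0.065], [0, 0, 0.01, 0, 0.065], [0, 0, 0, 0, 0.065], [0, 0, 0, 0, 0.065]],
])

```text
time_s: 10.48
tcp_pos: [0.5451, 0.0703, 0.1287]
tcp_rot: [[0.276, -0.961, 0.013], [-0.961, -0.276, -0.003], [0.007, -0.011, -1.0]]
ft_force: [-0.5, -0.5, -0.5]
width: 0.761
```

apply_moves([
  [[0, 0, 0.03, 0, 0.065], [0, 0, 0.028, 0, 0.065], [0, 0, 0, 0, 0.065], [0, 0, 0, 0, 0.065]],
])

```text
time_s: 10.98
tcp_pos: [0.5485, 0.0701, 0.0723]
tcp_rot: [[0.276, -0.961, 0.018], [-0.961, -0.276, -0.003], [0.008, -0.016, -1.0]]
ft_force: [-0.4, -0.1, -0.4]
width: 0.76
```

```bash
python3 -c "
from h import *
s=wshot('pics/w6.png')[0];print(s['tcp_pos'],s['tcp_rot'],s['ft_force'],s['width'],s['q'],s['dq'])"
```

```text
[0.54854075 0.07013339 0.07228282] [[ 0.27616217 -0.96094585  0.01781929]
 [-0.96107606 -0.27626286 -0.00341179]
 [ 0.00820135 -0.01618348 -0.9998354 ]] [-0.3640411  -0.09510263 -0.42945401] 0.7597506929352703 [-0.00447684  0.4770747  -0.41336435  0.66252186 -0.00333199  2.85721138] [ 0.00032415  0.00520933 -0.00501722  0.00361021 -0.00060099  0.00069682]
```

View pics/w6.png

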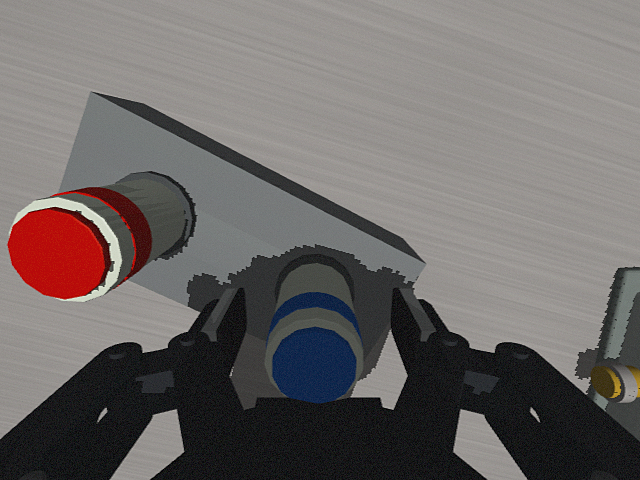

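apply_moves([
  [[-0.001, 0.0035, 0.004, 0, 0.065], [0, 0, 0, 0, 0.065], [0, 0, 0, 0, 0.065]],
])

```text
time_s: 11.4
tcp_pos: [0.5461, 0.0701, 0.0703]
tcp_rot: [[0.276, -0.961, 0.021], [-0.961, -0.276, -0.003], [0.009, -0.02, -1.0]]
ft_force: [-0.3, -0.2, 0.1]
width: 0.764
```

apply_moves([
  [[0, 0, 0, 0, 0.045], [0, 0, 0, 0, 0.035], [0, 0, 0, 0, 0.02], [0, 0, 0, 0, 0.02], [0, 0, 0, 0, 0.02]],
])

```text
time_s: 12.02
tcp_pos: [0.5463, 0.0703, 0.0708]
tcp_rot: [[0.276, -0.961, 0.022], [-0.961, -0.276, -0.003], [0.009, -0.02, -1.0]]
ft_force: [0.0, 0.1, 0.9]
width: 0.407
```

apply_moves([
  [[0, -0.0004, -0.02, 0, 0.02], [0, -0.0006, -0.03, 0, 0.02], [0, -0.0006, -0.03, 0, 0.02], [0, 0, -0.04, 0, 0.02], [0, 0, -0.03, 0, 0.02], [0, 0, 0, 0, 0.02], [0, 0, 0, 0, 0.02]],
])

```text
time_s: 12.9
tcp_pos: [0.542, 0.0709, 0.2199]
tcp_rot: [[0.276, -0.961, 0.014], [-0.961, -0.276, -0.004], [0.007, -0.012, -1.0]]
ft_force: [0.1, 0.3, -2.0]
width: 0.408
```

```bash
python3 -c "
from h import *
s=wshot('pics/w7.png')[0];print(s['tcp_pos'],s['tcp_rot'],s['ft_force'],s['width'],s['moment'])
p,d=grab_frame('side');cv2.imwrite('pics/s7.png',cv2.resize(p[130:380,200:420,::-1],None,fx=2.4,fy=2.4))"
```

```text
[0.5419801  0.07092698 0.2199295 ] [[ 0.276034   -0.96104911  0.01377852]
 [-0.96112038 -0.27610616 -0.00360516]
 [ 0.00726907 -0.01224767 -0.99989857]] [ 0.09326737  0.30590469 -2.04653238] 0.4082520129345313 [ 0.00152812  0.01156221 -0.02350813]
```

View pics/s7.png

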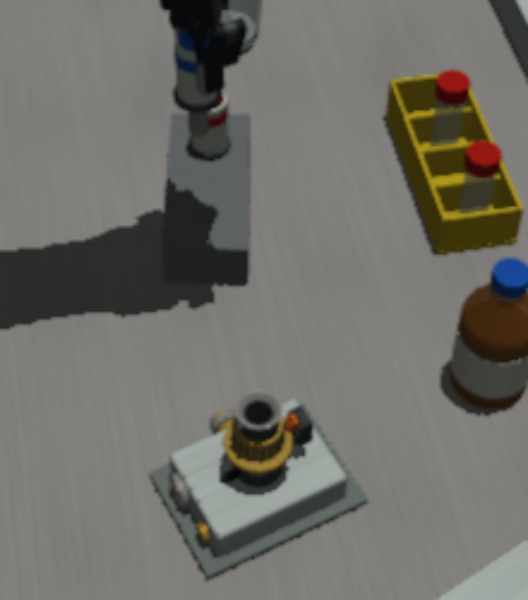

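View pics/w7.png

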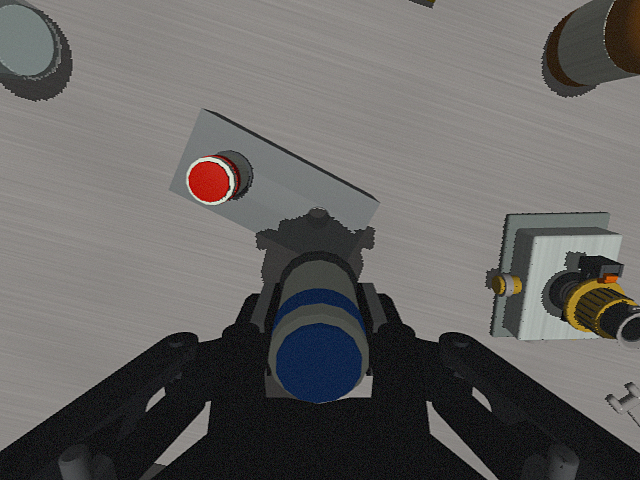

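apply_moves([
  [[0.03, 0.009, 0, 0, 0.02], [0.043, 0.0125, 0, 0, 0.02], [0.043, 0.0125, 0, 0, 0.02], [0.043, 0.0125, 0, 0, 0.02], [0.043, 0.0125, 0, 0, 0.02], [0.03, 0.009, 0, 0, 0.02], [0.01, 0.003, 0, 0, 0.02], [0, 0, 0, 0, 0.02], [0, 0, 0, 0, 0.02]],
])

```text
time_s: 14.12
tcp_pos: [0.5355, -0.185, 0.2079]
tcp_rot: [[0.279, -0.96, -0.004], [-0.96, -0.279, 0.004], [-0.005, 0.003, -1.0]]
ft_force: [0.2, 0.6, -1.9]
width: 0.409
```

apply_moves([
  [[0.0185, -0.001, 0, 0, 0.02], [0, 0, 0, 0, 0.02], [0, 0, 0, 0, 0.02]],
])

```text
time_s: 14.5
tcp_pos: [0.5426, -0.2017, 0.2079]
tcp_rot: [[0.283, -0.959, -0.004], [-0.959, -0.283, 0.004], [-0.005, 0.003, -1.0]]
ft_force: [0.5, -0.7, -2.0]
width: 0.41
```

```bash
python3 -c "
from h import *
s=monitor.observe();print(s['tcp_pos'],s['tcp_rot'],s['ft_force'])
p,d=grab_frame('side');cv2.imwrite('pics/s8f.png',p[:,:,::-1]);
q,e=grab_frame('scene');cv2.imwrite('pics/sc8f.png',q[:,:,::-1]);
cv2.imwrite('pics/s8.png',np.hstack([cv2.resize(p[220:360,250:370,::-1],(480,560),interpolation=2),cv2.resize(q[210:330,215:295,::-1],(320,480),interpolation=2)[:,:].copy() if 0 else cv2.resize(q[210:350,215:295,::-1],(320,560),interpolation=2)]))"
```

```text
[ 0.5426076  -0.20165225  0.20792842] [[ 0.28252369 -0.95925207 -0.00397888]
 [-0.95924699 -0.2825392   0.00410017]
 [-0.00505729  0.00265834 -0.99998368]] [ 0.4657386  -0.72598869 -1.96821372]
```

View pics/s8.png

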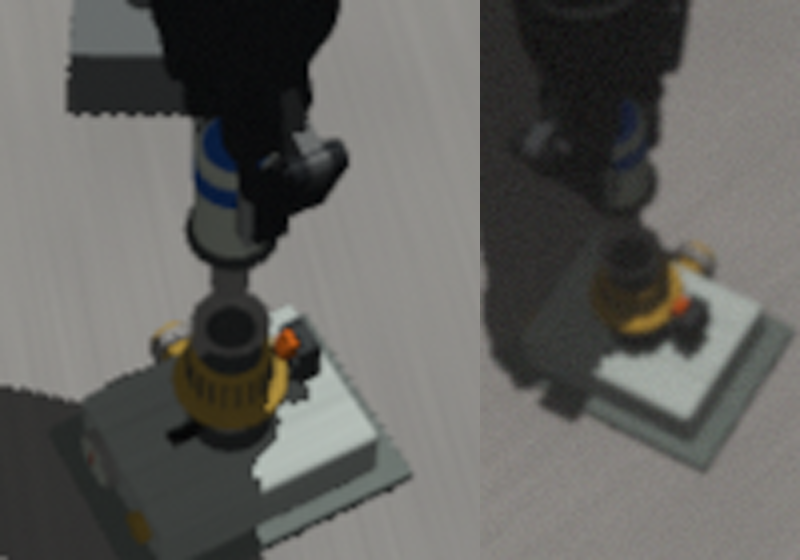

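apply_moves([
  [[0.0012, 0.001, 0.01, 0, 0.02], [0, 0, 0.01, 0, 0.02], [0, 0, 0, 0, 0.02], [0, 0, 0, 0, 0.02]],
])

```text
time_s: 15.1
tcp_pos: [0.5413, -0.2025, 0.186]
tcp_rot: [[0.283, -0.959, -0.005], [-0.959, -0.283, 0.005], [-0.006, 0.003, -1.0]]
ft_force: [0.1, 0.1, -1.8]
width: 0.406
```

```bash
python3 -c "
from h import *
s=monitor.observe();print(s['tcp_pos'],s['tcp_rot'],s['ft_force'])
p,d=grab_frame('side')
q,e=grab_frame('scene')
cv2.imwrite('pics/s9.png',np.hstack([cv2.resize(p[240:340,260:360,::-1],(500,500),interpolation=2),cv2.resize(q[230:330,225:285,::-1],(300,500),interpolation=2)]))"
```

```text
[ 0.54125951 -0.20248542  0.18601097] [[ 0.28292806 -0.95912874 -0.00487501]
 [-0.95912409 -0.28294968  0.00452389]
 [-0.00571838  0.0033958  -0.99997788]] [ 0.05813583  0.1384471  -1.75778435]
```

View pics/s9.png

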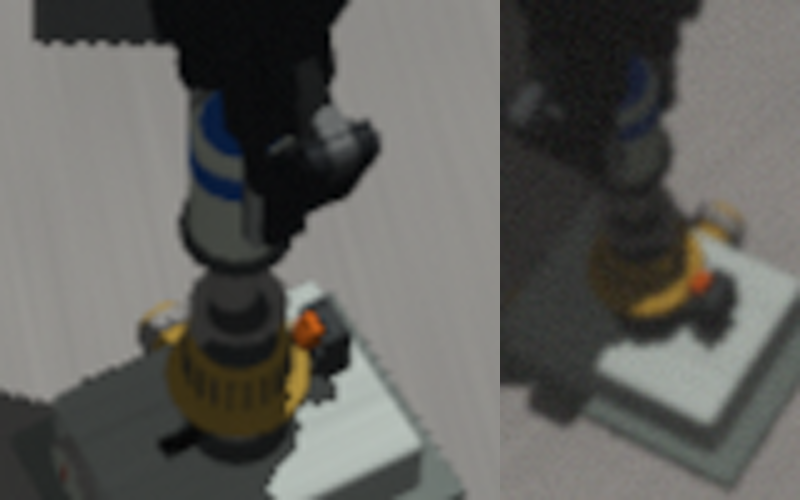

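apply_moves([
  [[0, 0, 0.006, 0, 0.02], [0, 0, 0.004, 0, 0.02], [0, 0, 0.003, 0, 0.02], [0, 0, 0, 0, 0.02]],
])

```text
time_s: 15.7
tcp_pos: [0.5415, -0.2026, 0.1725]
tcp_rot: [[0.283, -0.959, -0.004], [-0.959, -0.283, 0.004], [-0.005, 0.003, -1.0]]
ft_force: [-0.2, -0.1, -1.2]
width: 0.406
```

apply_moves([
  [[0, 0, 0.003, 0, 0.02], [0, 0, 0.002, 0, 0.02], [0, 0, 0, 0, 0.02]],
])

```text
time_s: 16.08
tcp_pos: [0.5415, -0.2026, 0.1673]
tcp_rot: [[0.283, -0.959, -0.004], [-0.959, -0.283, 0.004], [-0.005, 0.003, -1.0]]
ft_force: [-0.1, -0.7, -1.4]
width: 0.409
```

apply_moves([
  [[0, 0, 0.004, 0, 0.02], [0, 0, 0.004, 0, 0.02], [0, 0, 0.004, 0, 0.02], [0, 0, 0, 0, 0.02]],
])

```text
time_s: 16.58
tcp_pos: [0.5414, -0.2025, 0.1544]
tcp_rot: [[0.283, -0.959, -0.004], [-0.959, -0.283, 0.004], [-0.005, 0.003, -1.0]]
ft_force: [0.9, 0.7, -1.0]
width: 0.408
```

apply_moves([
  [[0, 0, 0.004, 0, 0.02], [0, 0, 0.003, 0, 0.02], [0, 0, 0.002, 0, 0.02], [0, 0, 0, 0, 0.02]],
])

```text
time_s: 17.08
tcp_pos: [0.5417, -0.2026, 0.1456]
tcp_rot: [[0.283, -0.959, -0.003], [-0.959, -0.283, 0.004], [-0.004, 0.002, -1.0]]
ft_force: [-0.2, 1.0, -0.8]
width: 0.406
```

apply_moves([
  [[0, 0, 0.002, 0, 0.02], [0, 0, 0.002, 0, 0.02], [0, 0, 0, 0, 0.02]],
])

```text
time_s: 17.45
tcp_pos: [0.5419, -0.2026, 0.1422]
tcp_rot: [[0.283, -0.959, -0.002], [-0.959, -0.283, 0.003], [-0.004, 0.001, -1.0]]
ft_force: [-0.6, 0.1, 1.2]
width: 0.41
```

Contact with the pin: +2.4 N relative. I'll continue gently.

apply_moves([
  [[0, 0, 0.0015, 0, 0.02], [0, 0, 0.0015, 0, 0.02], [0, 0, 0, 0, 0.02]],
])

```text
time_s: 17.82
tcp_pos: [0.5419, -0.2026, 0.1424]
tcp_rot: [[0.283, -0.959, -0.001], [-0.959, -0.283, 0.002], [-0.002, 0.0, -1.0]]
ft_force: [-1.6, 0.3, 1.4]
width: 0.408
```

apply_moves([
  [[0, 0, 0.003, 0, 0.02]],
])

```text
time_s: 17.95
tcp_pos: [0.5421, -0.2027, 0.1417]
tcp_rot: [[0.283, -0.959, 0.0], [-0.959, -0.283, 0.001], [-0.001, -0.001, -1.0]]
ft_force: [-10.0, 4.5, 33.0]
width: 0.409
```

apply_moves([
  [[0, 0, 0, 0, 0.02]],
])

```text
time_s: 18.08
tcp_pos: [0.5421, -0.2027, 0.1424]
tcp_rot: [[0.283, -0.959, 0.001], [-0.959, -0.283, 0.001], [-0.001, -0.001, -1.0]]
ft_force: [-1.2, 0.9, 2.1]
width: 0.41
```

```bash
python3 -c "
from h import *
s=monitor.observe();print(s['tcp_pos'],s['ft_force'],s['moment'])
wshot('pics/w10.png')
p,d=grab_frame('side')
q,e=grab_frame('scene')
cv2.imwrite('pics/s10.png',np.hstack([cv2.resize(p[240:340,260:360,::-1],(500,500),interpolation=2),cv2.resize(q[230:330,225:285,::-1],(300,500),interpolation=2)]))"
```

```text
[ 0.54211083 -0.20268657  0.14238999] [-1.18651783  0.94008553  2.11148923] [ 0.32467031  0.40256989 -0.00353875]
```

View pics/s10.png

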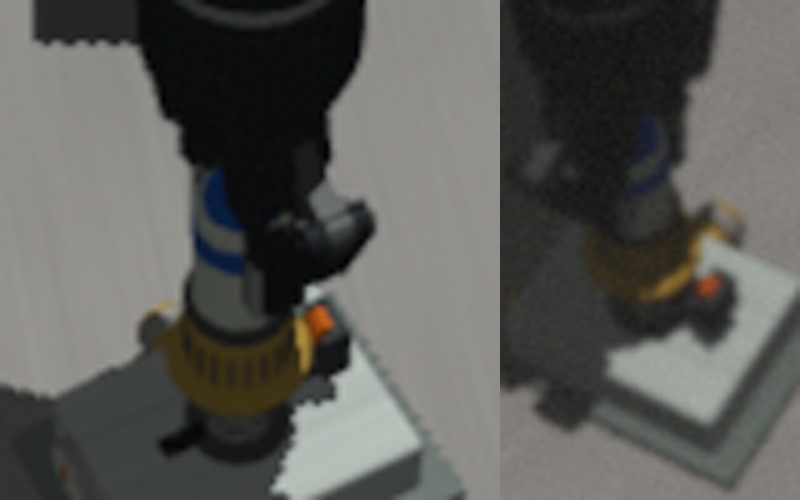

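View pics/w10.png

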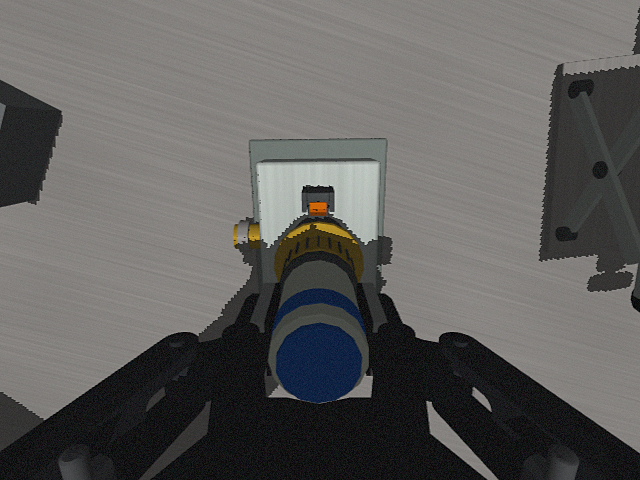

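The sleeve has sprung forward: it now sits right under the collar, and the latch is clear of the flange. So the cartridge is home. I'll let go and rise.

apply_moves([
  [[0, 0, 0, 0, 0.05], [0, 0, 0, 0, 0.07], [0, 0, 0, 0, 0.075], [0, 0, 0, 0, 0.075], [0, 0, 0, 0, 0.075]],
])

```text
time_s: 18.85
tcp_pos: [0.5425, -0.203, 0.1402]
tcp_rot: [[0.283, -0.959, 0.0], [-0.959, -0.283, 0.001], [-0.001, -0.0, -1.0]]
ft_force: [-0.5, -0.4, -0.1]
width: 0.88
```

apply_moves([
  [[0, 0, -0.02, 0, 0.075], [0, 0, -0.04, 0, 0.075], [0, 0, -0.04, 0, 0.075], [0, 0, -0.03, 0, 0.075], [0, 0, 0, 0, 0.075], [0, 0, 0, 0, 0.075]],
])

```text
time_s: 19.6
tcp_pos: [0.5417, -0.2029, 0.2722]
tcp_rot: [[0.283, -0.959, -0.002], [-0.959, -0.283, 0.003], [-0.003, 0.001, -1.0]]
ft_force: [-0.3, 0.1, 0.5]
width: 0.878
```

```bash
python3 -c "
from h import *
s=wshot('pics/w11.png')[0];print(s['time_s'],s['tcp_pos'],s['ft_force'],s['width'])
p,d=grab_frame('side')
q,e=grab_frame('scene');cv2.imwrite('pics/sc11f.png',q[:,:,::-1])
cv2.imwrite('pics/s11.png',np.hstack([cv2.resize(p[240:340,260:360,::-1],(500,500),interpolation=2),cv2.resize(q[230:330,225:285,::-1],(300,500),interpolation=2)]))"
```

```text
19.6 [ 0.54165617 -0.20289469  0.27218326] [-0.32305119  0.05954257  0.54379931] 0.8779556622700518
```

View pics/s11.png

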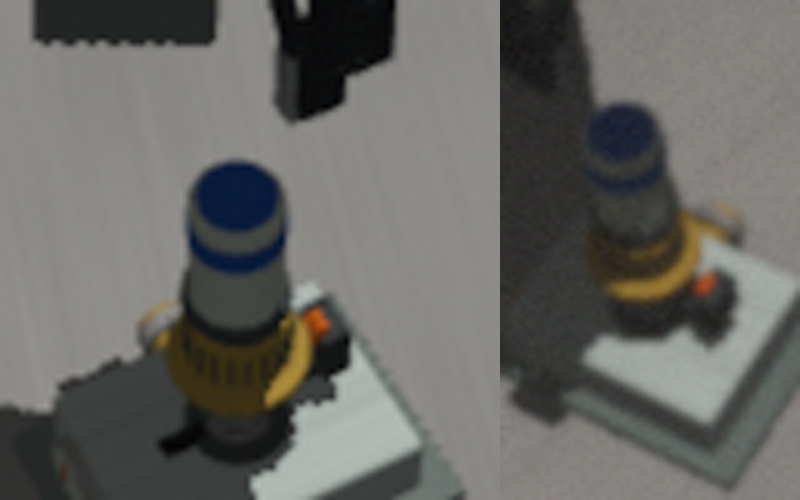

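View pics/w11.png

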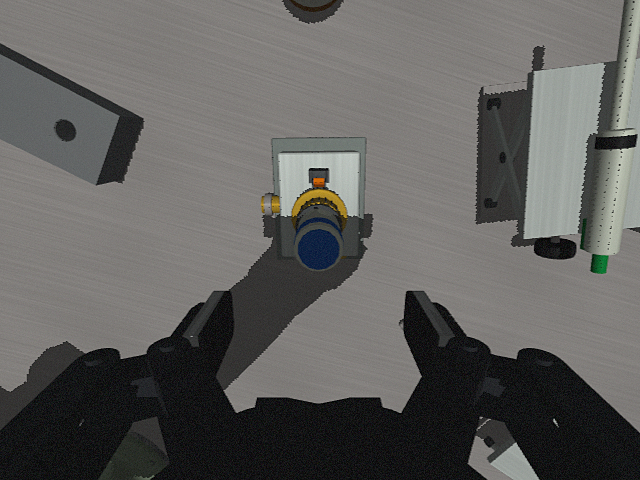

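View pics/sc11f.png

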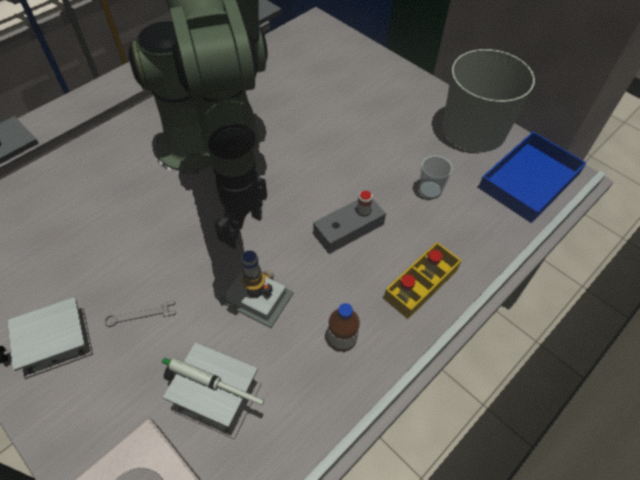

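The cartridge stands upright in the coupler, with its cap at wrist (319,248). The sleeve is forward and nothing else has moved. I'll check the cap height and sleeve flange by depth.

```bash
python3 - <<'E'
from h import *
np.set_printoptions(precision=4,suppress=True)
d=np.load("w11.npz")['d']
for u,v in [(319,248),(312,245),(326,252),(302,201),(338,201),(298,210)]:
    c,r=wray("w11.npz",u,v);print(u,v,c+r*d[v,u])
E
```

```text
319 248 [ 0.5394 -0.2039  0.1884]
312 245 [ 0.5403 -0.1985  0.189 ]
326 252 [ 0.5377 -0.2095  0.1878]
302 201 [ 0.5492 -0.1837  0.0901]
338 201 [ 0.5592 -0.217   0.0906]
298 210 [ 0.5397 -0.1823  0.0907]
```

```bash
python3 -c "
from bench import ctrl
print(ctrl.job_done())"
```

```text
the job is handed in; nothing more can be done
None
```

The fresh cartridge is fitted in the coupler, with the sleeve forward and locked, and I've handed the job in at about 20 s of the 64 s allowed.

- **Sleeve:** I drew it down about 17 mm until it caught. It stayed back by itself when I let go.
- **Insertion:** I lowered the blue cartridge into the coupler until the sleeve sprang forward, then released it and raised the arm clear.
- **Last checks:**
  - The cartridge stands upright on the coupler's axis.
  - The flange top reads 0.0905 m, against about 0.0895 m before I drew it back, so the sleeve is forward again.
  - The cap top reads 0.188 m. That is within about 2 mm of home, consistent with the trip pin's lift.
  - The used cartridge and the other objects in the scene view look unmoved, and the gripper touches nothing.
- **Force:** one 3 mm push read 33 N, or about 35 N on the cartridge once its weight is added. That is under the 40 N limit but harder than I meant. It may have come after the cartridge had already seated. I read the force only at the end of each move call, so a brief higher peak isn't ruled out.
- **Not checked:** I did not tug the cartridge to test the lock.

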